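Feed a filter cube through a self-closing flap

ROBOT

A 7-joint arm with a two-finger parallel gripper is mounted at the origin on the work surface; the furniture and walls round the work are solid. World frame = base frame: x ahead of the robot, y to its left, z up, the work surface at z = 0. Lengths are in m, angles in rad, forces in N, time in s.
With the tool pointing down it reaches from about 0.35 to 0.9 m from the base axis. Payload 8.1 kg.
Tool frame: the origin (TCP) lies between the finger pads; the fingertips stand 11 mm ahead of it and the grasp point (between the pads) lies 8 mm behind it; z points along the fingers, y is the line along which they close (so a half turn about z gives the same grasp; the last joint's range is limited). The gripper opens to 92 mm and grips with 3 to 60 N. Pads are 19 mm wide; open, the fingers measure 130 mm over their backs; the gripper's body (75 mm by 190 mm) begins 47 mm behind the grasp point.
Start: joints at [1.213, 0.434, 0.025, 1.573, -0.012, 1.134, -0.075], TCP at [0.158, -0.605, 0.238] pointing down, gripper open.
Joint ranges: [-2.62, 2.62], [-0.44, 2.09], [-1.27, 1.32], [0.08, 2.57], [-1.32, 4.46], [0.12, 2], [-2.74, 2.74]. Speed limits (rad/s): [2.22, 2.22, 3.01, 3.01, 3.14, 3.14, 3.14].

INTERFACE

Orientations are given as a rotation vector (axis times angle).
In Python, from cell import observe, get_image, camera_params, sign_off gives the robot as it stands.
- The arm moves only by the shell command python3 -m pendant 'ROWS' [FORCE]. ROWS is JSON, one flat list of numbers, 7 for each row, row after row: the shift along the tool's x, y, z in m, then the turn, a rotation vector about the tool's x, y, z in rad, then the finger opening in m, from 0 to 0.0918. In form: [dx, dy, dz, rx, ry, rz, jaw, dx, dy, dz, rx, ry, rz, jaw, ...]. A call has 1 to 10 rows; each row shifts and turns the commanded pose from where the row before left it, along the tool's axes as they then stand; what a row does not reach is not made up. A row lasts 1/8 s, in which the tool goes at most 62.5 mm and 10.7 degrees, less where a joint would pass 70% of its speed; a pose out of reach is approached as far as the arm can. A call is refused whole if a number of a shift passes 0.0625 or a number of a turn 0.188, either way. A call with a gripper value outside its range is refused whole. The fingers move at their own pace and stop on an object; FORCE is the grip in N (left out, the last holds). Time passes only in rows, so rows that do not move let the fingers close. It gives the time, the measured TCP pose, the force, the opening and the grip force at its end, in the units of the state.
- observe(): the state, without advancing time (a new reading comes with each control period).
- get_image(name): name is "scene" or "top" or "wrist"; returns the picture (420x560x3 uint8, red, green, blue); there is no depth.
- camera_params(name): a dict with "intrinsics" (3x3 intrinsics, pixels), "eye" and "rotation" of the camera in the world; the wrist camera has in their place "T_tool_cam" (4x4, takes a point from camera to tool coordinates, whose origin is the TCP and whose axes are the flange's). Camera axes: x right, y down, z forward; pixel columns grow to the right and rows downward; lengths in m; the calibration is good to about 2 mm. A picture is of the moment at which its call begins: read the wrist's pose just before it. camera_params takes no time and is no camera call.
- sign_off(): hands the job in; it is judged then, once.
The state is a dict: "clock": time; "joints": joint angles; "dq": joint speeds; "joint_efforts": joint torques, N m; "position": TCP position; "ee_rot": TCP orientation; "force": force on the tool from outside, world axes, zero at the start; "ft_torque": the same for the moment, N m; "width": opening from 0.0 (shut) to 1.0 (fully open); "gripper_force": force on a finger pad.
Only numpy, scipy, OpenCV 4.12 (cv2) and the standard library are available. Lean on these libraries where they do the work, as an engineer would, in place of code of your own. Each camera call takes 0.05 s, during which the arm holds its last target. There are 200 camera calls.

TASK

With the fingertips, push the black filter cube gently across the deck of the feed station and in through the orange swing flap, far enough into the bay that the flap can fall shut behind it, then take the hand out and leave the flap closed with the cube upright in the bay. Only push the cube: do not pinch it, lift it or tip it over. Leave the short black lens tube on the deck, and the screw jar and the white bobbin on the worktop, where they are.

Things in the scene. Friction and masses are not known exactly. Their poses are not given: they have to be found in the camera images.
- feed_station: Fixed feed station, its place and yaw vary. Origin: worktop level, below the middle of the doorway in its grey front wall. x points through the doorway into the bay, y left, z up. Pale aluminium deck, top at z = 8 mm outside and inside the bay. Loading apron: x -115 to 0 mm, y -85 to +85 mm, no rims. Front wall: x -6 to 0, top at z = 48 mm; doorway y -34 to +34 mm (yellow jambs).
- bay_centre (a point): Point on the deck in the middle of the bay, 80 mm behind the doorway. A fixed white instrument 0.19 m high stands close to the right of the station. Inside the bay: station x 0 to 154 mm, y -52 to +52 mm; walls 6 mm thick, top at z = 48 mm. No roof or lintel: fingers pointing down can travel through the doorway and be lifted straight out; a flap resting on them then falls shut.
- flap (a joint): Orange flap behind the doorway, rad: 0 = shut, grows as it is pushed into the bay, stop at 1.6. It hangs on a steel pin at the left jamb (station x 6, y 46 mm at deck height, top at z = 58 mm) that leans 15 degrees to the right, so its weight (60 g) swings it shut from any angle in under 1 s. No latch; well under 1 N opens it.
- flap_tip (a point): Middle of the flap's free steel edge, 29 mm above the worktop when shut. The leaf is 3 mm thick, 34 mm high, 4 mm above the deck, 83 mm from pin to free edge; the free edge rises about 20 mm by a right angle. It sweeps the bay to station x = 90 mm: any part of the cube short of that can hold it open, so bring the cube's centre to station x of about 112 mm.
- filter_cube: Loose black filter cube, about 90 g, 38 mm along its x, 30 along y, 34 high (36 with the ring on top). Origin: centre of its underside. Its hollow -x side faces the doorway within 15 degrees; the +x and y sides are closed. It starts on the apron, centre 50 to 62 mm before the doorway and 42 to 52 mm left or right of its middle: push it sideways into line first.
- lens_tube: Loose short black lens tube standing on the apron on the other side from the cube, 30 mm across, 26 mm high; origin at the centre of its underside. Bystander.
- screw_jar: Loose jar of screws with black cap on the worktop, 58 mm across, 56 mm high; origin at the centre of its underside. Bystander.
- bobbin: Loose white flanged bobbin on the worktop, 30 mm across, 16 mm high; origin at the centre of its underside. Bystander.
Mind the look-alikes: they are no part of the job. Leave any red look-alike of the filter_cube alone.

How it is judged:
On the way:
1. the cube, in the doorway, holds the flap open (past 0.4 rad) (value of joint flap above 0.4 rad and x of filter_cube in the frame of feed_station between -0.03 and 0.09 m), for 0.1 s.
At the end, for the whole second after the job is handed in: The cube stands upright (within 0.15 rad) and still on the bay floor, its centre more than 60 mm behind the doorway, the flap has fallen shut behind it (below 0.08 rad), and lens tube, jar and bobbin are within 20 mm of where they stood (x of filter_cube in the frame of feed_station between 0.06 and 0.16 m and y of filter_cube in the frame of feed_station between -0.055 and 0.055 m and z of filter_cube in the frame of feed_station between 0.004 and 0.013 m and angle between filter_cube's own z axis and vertical below 0.15 rad and value of joint flap below 0.08 rad and linear speed of filter_cube below 0.02 m/s and distance of each of lens_tube, screw_jar, bobbin from where it was at the start of the episode below 0.02 m); the robot touches nothing.
It fails at once if the cube is lifted (more than 14 mm off the deck) (z of filter_cube in the frame of feed_station above 0.022 m).
It fails at once if the cube is pushed off the deck (z of filter_cube in the frame of feed_station below 0 m).
It fails at once if the cube is tipped over (angle between filter_cube's own z axis and vertical above 0.6 rad).
It fails at once if the cube is pinched or shoved hard (over 15 N from the fingers) (contact force between the fingers and filter_cube above 15 N).
It fails at once if the lens tube, the screw jar or the bobbin is moved more than 20 mm (distance of any of lens_tube, screw_jar, bobbin from where it was at the start of the episode above 0.02 m).
It also fails if it takes over 51 s, if anything falls off the work surface, if the arm or the gripper's body presses on something with over 40 N, if the wrist force passes 120 N, or if a joint passes its speed limit or range.

## Working session

There is one attempt and no reset: what is moved stays moved. The work goes in short steps, Python scripts to look and compute and a shell command to move; the robot and the scene stay as the last step left them, time stands still between calls to the robot, and variables do not carry over. Pictures are saved under pics/ and viewed, at most 10 in all, crops included, and the job is handed in when it is done.

```bash
mkdir -p pics; ls
python3 - <<'E'
from cell import *
import cv2,json
s=observe();print(s)
for n in("top","scene"):
    cv2.imwrite(f"pics/{n}0.png",get_image(n)[:,:,::-1]);print(n,camera_params(n))
print(camera_params("wrist"))
E
```

```text
pics
{'clock': 0.0, 'joints': array([ 1.2134132 ,  0.43520743,  0.02497058,  1.57411665, -0.01157737,
        1.13400895, -0.0750889 ]), 'dq': array([ 9.79520193e-04,  9.35735644e-05,  2.84090202e-04,  5.57569711e-04,
       -7.67782888e-04, -3.14359131e-04,  1.70411668e-04]), 'joint_efforts': array([ 8.27242711e-04, -6.67857385e+01,  9.85320881e-01, -3.14464581e+01,
       -6.04661275e-02,  4.30082367e-02,  1.68421166e-04]), 'position': array([ 0.1573329 , -0.60434708,  0.23694705]), 'ee_rot': array([-3.11460344e+00, -3.98859958e-01,  5.71419267e-04]), 'force': array([-0.53598198, -0.28742671, -0.09213648]), 'ft_torque': array([ 0.04405481,  0.03946106, -0.00017997]), 'gripper_force': 0.0, 'width': 1.0018524936381121}
top {'intrinsics': array([[435.62805747,   0.        , 281.20590066],
       [  0.        , 435.62805747, 210.3090979 ],
       [  0.        ,   0.        ,   1.        ]]), 'eye': array([0.37861594, 0.11796295, 1.01090399]), 'rotation': array([-2.16255318,  2.20867216, -0.07029343])}
scene {'intrinsics': array([[538.81705463,   0.        , 281.01091222],
       [  0.        , 538.81705463, 205.45767157],
       [  0.        ,   0.        ,   1.        ]]), 'eye': array([0.56615359, 0.6593998 , 0.87797939]), 'rotation': array([-0.26916247, -2.92072764,  0.92781717])}
{'intrinsics': array([[351.39527585,   0.        , 283.64966415],
       [  0.        , 351.39527585, 211.42448247],
       [  0.        ,   0.        ,   1.        ]]), 'T_tool_cam': array([[-1.85829425e-05, -9.58564993e-01, -2.84873928e-01,
         7.78475317e-02],
       [ 9.99999969e-01, -8.79877424e-05,  2.30835543e-04,
        -9.35004178e-04],
       [-2.46336284e-04, -2.84873915e-01,  9.58564965e-01,
        -1.47014886e-01],
       [ 0.00000000e+00,  0.00000000e+00,  0.00000000e+00,
         1.00000000e+00]])}
```

View pics/top0.png

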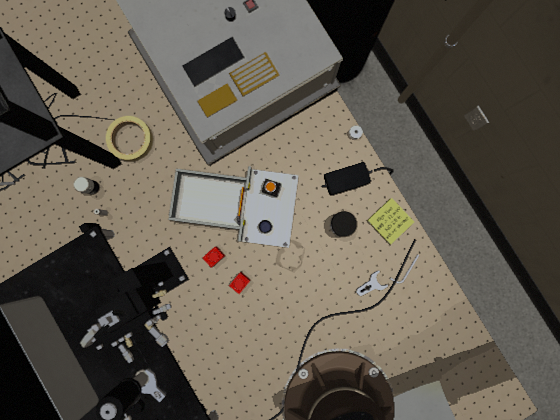

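View pics/scene0.png

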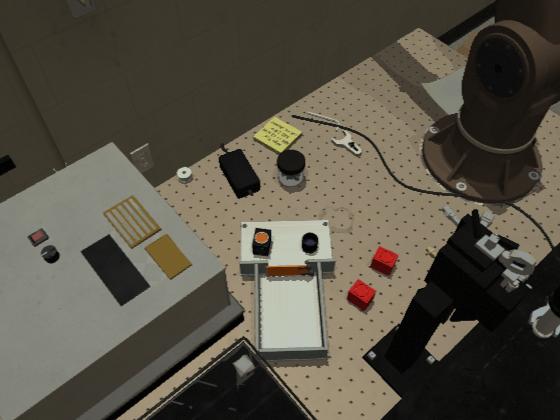

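The top view shows the station with its doorway near (244,210) and its bay to the left. The cube, black with an orange ring, is at (271,187), and the lens tube is at (264,227). Possible mix-ups are the red cubes at (214,257) and (240,283), the black tube at (264,227), and the jar at (343,224). I choose (271,187) and check it in a crop.

```bash
cat > h.py <<'E'
import numpy as np,cv2
from scipy.spatial.transform import Rotation as R
from cell import *
def pix2w(n,uv,z,pose=None):
    c=camera_params(n);K=c['intrinsics']
    if n=='wrist':
        p,r=pose;T=np.eye(4);T[:3,:3]=R.from_rotvec(r).as_matrix();T[:3,3]=p
        M=T@c['T_tool_cam'];Rm,e=M[:3,:3],M[:3,3]
    else: Rm,e=R.from_rotvec(c['rotation']).as_matrix(),c['eye']
    uv=np.atleast_2d(np.array(uv,float));d=(Rm@np.linalg.inv(K)@np.c_[uv,np.ones(len(uv))].T).T
    return e+d*((z-e[2])/d[:,2])[:,None]
E
python3 - <<'E'
import cv2
i=cv2.imread('pics/top0.png')[160:255,162:307]
cv2.imwrite('pics/c1.png',cv2.resize(i,None,fx=5.5,fy=5.5,interpolation=cv2.INTER_CUBIC))
E
```

```text
(no output)
```

View pics/c1.png

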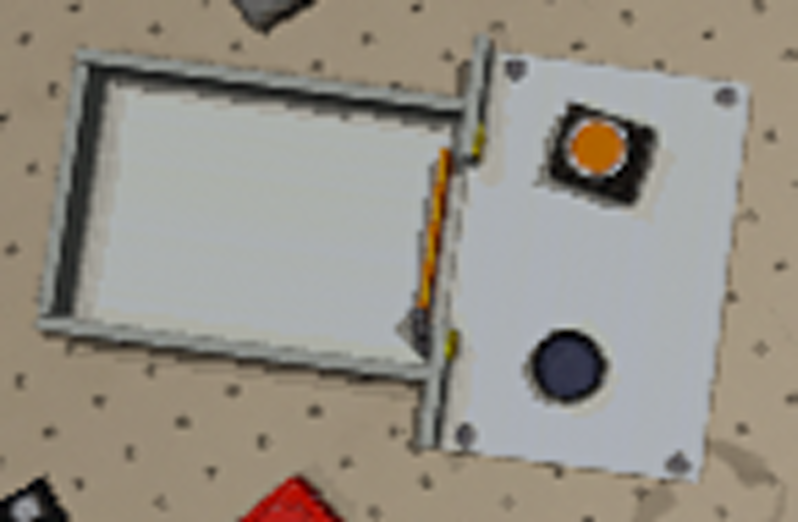

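```bash
cat > fit.py <<'E'
from h import *
from scipy.optimize import least_squares
def px(l): return np.array(l,float)/5.5+[162,160]
pts=[]; mod=[]
def add(l,z,m):
    for w,q in zip(pix2w('top',px(l),z),m): pts.append(w[:2]);mod.append(q)
add([(748,84),(697,480)],.008,[(-.115,-.085),(-.115,.085)])
add([(478,38),(418,447)],.048,[(0,-.085),(0,.085)])
add([(80,52),(38,328)],.048,[(.160,-.058),(.160,.058)])
pts=np.array(pts);mod=np.array(mod)
f=lambda v:(mod@np.array([[np.cos(v[2]),np.sin(v[2])],[-np.sin(v[2]),np.cos(v[2])]])+v[:2]-pts).ravel()
r=least_squares(f,[*(pts.mean(0)),1.5]);v=r.x
print(pts.round(4).tolist());print('station',v.round(4),'res mm',(r.fun*1000).round(1))
def tost(w): 
    d=np.atleast_2d(w)[:,:2]-v[:2];c,s=np.cos(v[2]),np.sin(v[2]);return d@np.array([[c,-s],[s,c]])
if __name__=='__main__':
    print('cube',(tost(pix2w('top',px([(572,105),(657,128),(632,205),(548,180)]),.042))*1000).round(1))
    print('tube',tost(pix2w('top',px([(569,366)]),.034))*1000)
    print('ring',tost(pix2w('top',px([(597,148)]),.044))*1000)
    print('world jar bob',pix2w('top',[(343,220)],.056),pix2w('top',[(356,132)],.016))
    print('instr edge base st',tost(pix2w('top',[(210,160),(340,93)],.0))*1000, tost(pix2w('top',[(205,142),(340,75)],.19))*1000)
    s=observe();print(R.from_rotvec(s['ee_rot']).as_matrix().round(3), tost(s['position'][None]), v)
E
python3 fit.py
```

```text
[[0.5268, 0.0796], [0.3609, 0.1048], [0.5421, 0.1902], [0.3771, 0.2169], [0.5398, 0.3517], [0.4281, 0.3692]]
station [0.4602 0.2039 1.4199] res mm [ 0.1 -2.2 -2.  -1.8  2.2  1.  -0.9 -0.2  1.8  1.6 -1.2  1.6]
cube [[-42.4 -61.6]
 [-77.9 -56.7]
 [-71.9 -24.2]
 [-36.7 -29.9]]
tube [[-54.82566064  43.73736583]]
ring [[-54.85637353 -45.1968138 ]]
world jar bob [[ 0.41883145 -0.01486077  0.056     ]] [[ 0.6237223  -0.05672491  0.016     ]]
instr edge base st [[  96.23627146  -94.94026573]
 [-186.66750341 -293.29061281]] [[  74.22823694  -97.51543561]
 [-165.58726341 -260.59831472]]
[[ 0.968  0.252 -0.   ]
 [ 0.252 -0.968  0.001]
 [-0.    -0.001 -1.   ]] [[-0.8446683   0.17790489]] [0.46023233 0.20390499 1.41989746]
```

```bash
python3 -m pendant '[0.05,0,-0.01,0,0,-0.08,0,0.06,-0.005,-0.01,0,0,-0.098,0,0.06,-0.005,-0.01,0,0,-0.098,0,0.06,-0.005,-0.01,0,0,-0.098,0,0.06,-0.005,-0.01,0,0,-0.098,0,0.06,-0.005,0,0,0,-0.098,0,0.06,-0.005,0,0,0,-0.098,0,0.06,-0.005,0,0,0,-0.098,0,0.06,-0.005,0,0,0,-0.098,0,0.06,-0.005,0,0,0,-0.098,0]' 10
cat > rel.py <<'E'
# rel.py: shift in tool axes to station target x y(mm) z(m, TCP), and turn
import sys
from fit import *
def rep(x,y,z):
    s=observe();M=R.from_rotvec(s['ee_rot']).as_matrix();c,n=np.cos(v[2]),np.sin(v[2])
    t=np.array([v[0]+c*x-n*y,v[1]+n*x+c*y,z])
    print('t',s['clock'],'st',(tost(s['position'])*1000).round(1),'z',s['position'][2].round(4),'F',s['force'].round(1))
    G=np.c_[[-n,c,0],[c,n,0],[0,0,-1]]   # goal axes: tool x=st y, tool y=st x
    print('d tool mm',(M.T@(t-s['position'])*1000).round(1),'turn',R.from_matrix(M.T@G).as_rotvec().round(4))
if __name__=='__main__': a=list(map(float,sys.argv[1:]));rep(a[0]/1000,a[1]/1000,a[2])
E
python3 rel.py -57 -82 .25
```

```text
clock: 1.35
position: [0.5683, -0.2105, 0.2873]
ee_rot: [-2.575, -1.799, 0.001]
force: [0.1, -1.6, 0.4]
width: 0.007
gripper_force: 0.0
[[0.5268, 0.0796], [0.3609, 0.1048], [0.5421, 0.1902], [0.3771, 0.2169], [0.5398, 0.3517], [0.4281, 0.3692]]
station [0.4602 0.2039 1.4199] res mm [ 0.1 -2.2 -2.  -1.8  2.2  1.  -0.9 -0.2  1.8  1.6 -1.2  1.6]
t 1.35 st [[-393.5 -169.2]] z 0.2873 F [ 0.1 -1.6  0.4]
d tool mm [ 312.4 -152.3   37.3] turn [-5.0000e-04 -5.0000e-04 -1.7709e+00]
```

```bash
sed -i '/^print(pts/d' fit.py
python3 -m pendant '[0.052,-0.025,0,0,0,0,0,0.052,-0.025,0,0,0,0,0,0.052,-0.025,0,0,0,0,0,0.052,-0.025,0,0,0,0,0,0.052,-0.026,0,0,0,0,0,0.052,-0.026,0,0,0,0,0,0,0,0,0,0,-0.178,0,0,0,0,0,0,-0.178,0,0,0,0,0,0,-0.178,0,0,0,0,0,0,-0.178,0]' >/dev/null
python3 -m pendant '[0,0,0,0,0,-0.178,0,0,0,0,0,0,-0.178,0,0,0,0,0,0,-0.178,0,0,0,0,0,0,-0.178,0,0,0,0,0,0,-0.178,0,0,0,0,0,0,-0.169,0,0,0,0,0,0,0,0,0,0,0,0,0,0,0]'
python3 rel.py -57 -82 .15
python3 - <<'E'
from h import *
s=observe();print(s['position'],s['ee_rot'],s['joints'].round(2))
cv2.imwrite('pics/w1.png',get_image('wrist')[:,:,::-1])
E
```

```text
clock: 3.6
position: [0.5332, 0.133, 0.2875]
ee_rot: [-0.248, -3.131, 0.0]
force: [-0.5, -0.5, -0.3]
width: 0.005
gripper_force: 0.0
t 3.6 st [[-59.2 -82.8]] z 0.2875 F [-0.5 -0.5 -0.3]
d tool mm [  0.8   2.2 137.5] turn [-0.0001 -0.0004 -0.0069]
[0.5332391  0.13297159 0.28753039] [-2.47540664e-01 -3.13141137e+00  1.40230934e-04] [ 0.27  0.4  -0.84  1.63  0.31  1.25  0.78]
```

View pics/w1.png

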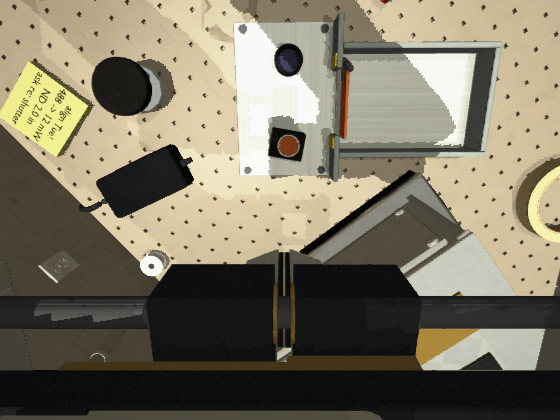

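The wrist view shows the ring at (288,146), the tube at (288,60), the apron's outer corners at (237,23) and (240,176), and the far bay corners at (500,41) and (496,157). I compare these with the top-camera fit.

Run:
```python
from fit import *
s=observe();p=(s['position'],s['ee_rot'])
q=lambda uv,z:print((tost(pix2w('wrist',uv,z,p))*1000).round(1).tolist())
q([(235,23),(240,177)],.008);q([(500,41),(495,157)],.048);q([(343,13),(339,180)],.048)
q([(288,146)],.044);q([(289,57)],.034)
i=cv2.imread('pics/w1.png')[110:190,225:355]
cv2.imwrite('pics/c2.png',cv2.resize(i,None,fx=6,fy=6,interpolation=cv2.INTER_CUBIC))
```

```text
[[-110.2, 82.2], [-111.8, -88.3]]
[[159.8, 56.0], [173.9, -60.1]]
[[1.3, 82.1], [3.8, -84.7]]
[[-53.1, -47.2]]
[[-51.7, 44.3]]
```

View pics/c2.png

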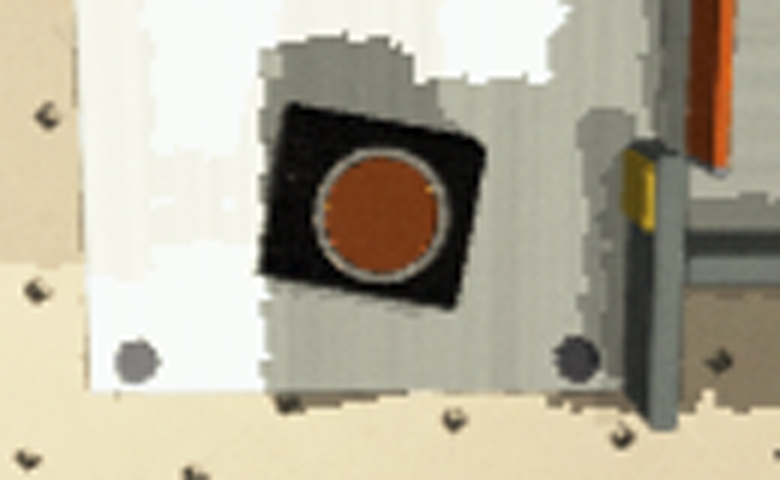

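```bash
sed -i "s/r.x$/r.x;v=v+[np.cos(v[2])*.0025+np.sin(v[2])*.002,np.sin(v[2])*.0025-np.cos(v[2])*.002,0]/; s/^print('station.*//" fit.py; sed -i 's/;v=r.x;/;v=r.x;/' fit.py; python3 rel.py -56 -83 .026
```

```text
t 3.65 st [[-61.6 -80.9]] z 0.2876 F [-0.1  0.1 -0.7]
d tool mm [ -2.2   5.7 261.6] turn [-0.0002 -0.0002 -0.0061]
```

```bash
grep -n "v=v" fit.py | head -3
python3 -m pendant '[-0.002,0.006,0.05,0,0,-0.006,0,0,0,0.05,0,0,0,0,0,0,0.05,0,0,0,0,0,0,0.05,0,0,0,0,0,0,0.03,0,0,0,0,0,0,0.02,0,0,0,0,0,0,0.011,0,0,0,0,0,0,0,0,0,0,0]'
python3 rel.py -56 -28 .026
python3 - <<'E'
from h import *
i=get_image('wrist')[:,:,::-1]
cv2.imwrite('pics/w2.png',i)
E
```

```text
12:r=least_squares(f,[*(pts.mean(0)),1.5]);v=r.x;v=v+[np.cos(v[2])*.0025+np.sin(v[2])*.002,np.sin(v[2])*.0025-np.cos(v[2])*.002,0]
clock: 4.65
position: [0.5363, 0.1388, 0.0268]
ee_rot: [0.233, 3.133, -0.0]
force: [1.0, 0.5, 0.8]
width: 0.002
gripper_force: 0.0
t 4.65 st [[-55.4 -83. ]] z 0.0268 F [1.  0.5 0.8]
d tool mm [55.  -0.4  0.8] turn [-0.0001  0.      0.0027]
```

View pics/w2.png

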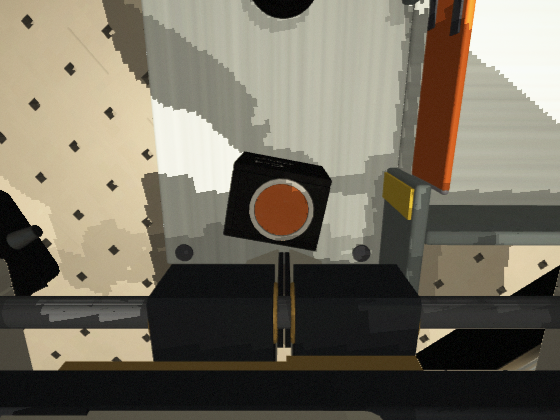

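The cube is centred ahead of the fingers (ring at 281,209; fingers at column 284). The closed fingertips look only about 7 mm across, so I'll open them to about 24 mm. That gives a two-point sideways push, which also squares up the cube.

```bash
python3 -m pendant '[0,0,0,0,0,0.003,0.024,0,0,0,0,0,0,0.024,0.005,0,0.0015,0,0,0,0.024,0.005,0,0,0,0,0,0.024,0.005,0,0,0,0,0,0.024,0.005,0,0,0,0,0,0.024,0.005,0,0,0,0,0,0.024,0.005,0,0,0,0,0,0.024,0.005,0,0,0,0,0,0.024,0.005,0,0,0,0,0,0.024]'
python3 -m pendant '[0.005,0,0,0,0,0,0.024,0.005,0,0,0,0,0,0.024,0.005,0,0,0,0,0,0.024,0.003,0,0,0,0,0,0.024,0,0,0,0,0,0,0.024]'
python3 rel.py -56 -24.5 .026
python3 - <<'E'
from h import *
i=get_image('wrist')[:,:,::-1]
cv2.imwrite('pics/w3.png',i)
E
```

```text
clock: 5.95
position: [0.4964, 0.1448, 0.0252]
ee_rot: [0.237, 3.133, -0.0]
force: [-0.3, 0.5, 0.9]
width: 0.262
gripper_force: 0.2
clock: 6.58
position: [0.4786, 0.1474, 0.0252]
ee_rot: [-0.236, -3.133, 0.0]
force: [-0.2, -0.3, -0.4]
width: 0.266
gripper_force: 0.0
t 6.575 st [[-55.6 -24.7]] z 0.0252 F [-0.2 -0.3 -0.4]
d tool mm [ 0.2 -0.4 -0.8] turn [-0.0002 -0.0002  0.0003]
```

View pics/w3.png

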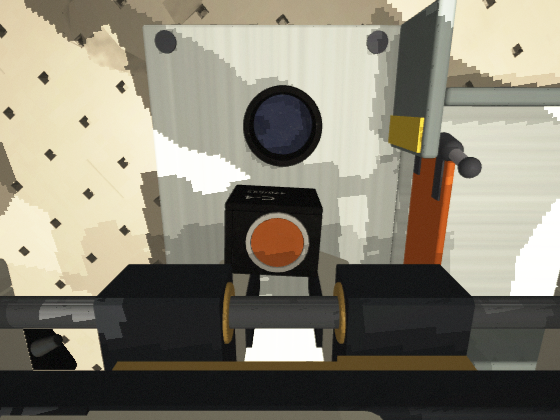

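The cube is now square to the hand and standing in line (ring at 278,242), and the tube at (284,125) is undisturbed. I compute the cube's centre and then go round behind it.

```bash
python3 - <<'E'
from fit import *
s=observe();p=(s['position'],s['ee_rot'])
print((tost(pix2w('wrist',[(278,242)],.044,p))*1000).round(1),(tost(pix2w('wrist',[(234,206),(318,207),(226,212),(322,212)],.042,p))*1000).round(1).tolist())
print((tost(pix2w('wrist',[(425,137),(145,25)],.048,p))*1000).round(1),(tost(pix2w('wrist',[(145,25)],.008,p))*1000).round(1))
E
python3 -m pendant '[-0.015,0,0,0,0,0,0.024,0,-0.015,0,0,0,0,0,0,-0.015,0,0,0,0,0,0,-0.015,0,0,0,0,0,0.02,0,0,0,0,0,0,0.02,0,0,0,0,0,0,0,0,0,0,0,0,0]'
python3 rel.py -85 0 .025
```

```text
[[-56.6   1.1]] [[-73.5, 15.1], [-41.2, 14.7], [-76.7, 12.7], [-39.6, 12.7]]
[[ -5.4  41.6]
 [-98.6  76.7]] [[-112.8   84.8]]
clock: 7.5
position: [0.446, 0.1057, 0.0252]
ee_rot: [-0.235, -3.132, 0.002]
force: [0.4, -0.2, -0.0]
width: 0.006
gripper_force: 0.0
t 7.5 st [[-101.7    1.3]] z 0.0252 F [ 0.4 -0.2 -0. ]
d tool mm [-1.3 16.7  0.2] turn [-0.0012 -0.0009  0.0008]
```

```bash
python3 -m pendant '[0,0.008,0,0,0,0,0,0,0.005,0,0,0,0,0,0,0.005,0,0,0,0,0,0,0.005,0,0,0,0,0,0,0.005,0,0,0,0,0,0,0.005,0,0,0,0,0,0,0.005,0,0,0,0,0,0,0.005,0,0,0,0,0,0,0.005,0,0,0,0,0,0,0.005,0,0,0,0,0]'
python3 -m pendant '[0,0.005,0,0,0,0,0,0,0.005,0,0,0,0,0,0,0.005,0,0,0,0,0,0,0.005,0,0,0,0,0,0,0.005,0,0,0,0,0,0,0.005,0,0,0,0,0]'
python3 rel.py 89 0 .025
python3 - <<'E'
from h import *
i=get_image('wrist')[:,:,::-1]
cv2.imwrite('pics/w4.png',i)
E
```

```text
clock: 8.75
position: [0.4554, 0.1594, 0.0252]
ee_rot: [-0.237, -3.133, 0.0]
force: [-0.9, -0.9, 0.3]
width: 0.007
gripper_force: 0.2
clock: 9.5
position: [0.46, 0.1891, 0.0252]
ee_rot: [0.237, 3.133, -0.0]
force: [0.1, 0.1, -0.2]
width: 0.004
gripper_force: 0.2
t 9.5 st [[-17.2   0. ]] z 0.0252 F [ 0.1  0.1 -0.2]
d tool mm [ -0.  106.2   0.2] turn [-0.  0. -0.]
```

View pics/w4.png

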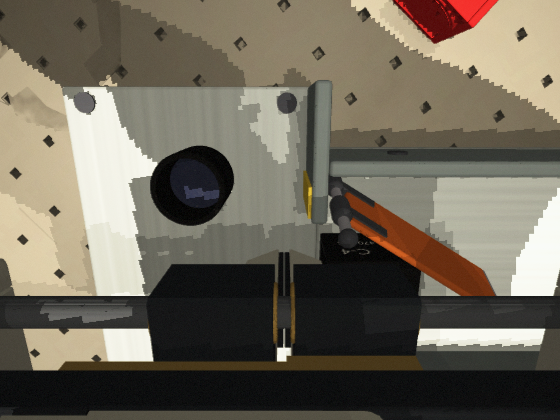

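The cube's near edge (320–420, 235) is still square to the hand, and the flap is swinging open over it. The cube's rear face is about 15 mm ahead of the TCP, so I push on to a TCP of about x = 76.

```bash
python3 -m pendant '[0,0.006,0,0,0,0,0,0,0.006,0,0,0,0,0,0,0.006,0,0,0,0,0,0,0.006,0,0,0,0,0,0,0.006,0,0,0,0,0,0,0.006,0,0,0,0,0,0,0.006,0,0,0,0,0,0,0.006,0,0,0,0,0,0,0.006,0,0,0,0,0,0,0.006,0,0,0,0,0]'
python3 -m pendant '[0,0.006,0,0,0,0,0,0,0.006,0,0,0,0,0,0,0.006,0,0,0,0,0,0,0.006,0,0,0,0,0,0,0.006,0,0,0,0,0,0,0.003,0,0,0,0,0,0,0,0,0,0,0,0]'
python3 rel.py 89 0 .025
python3 - <<'E'
from h import *
a=get_image('wrist')[:,:,::-1];b=get_image('top')[:,:,::-1];
c=cv2.resize(b[160:255,162:307],(400,300),interpolation=cv2.INTER_CUBIC)
cv2.imwrite('pics/w5.png',np.hstack([cv2.resize(a,(400,300)),c]))
E
```

```text
clock: 10.8
position: [0.4689, 0.2484, 0.0252]
ee_rot: [-0.237, -3.133, 0.0]
force: [-0.1, -0.7, -0.1]
width: 0.006
gripper_force: 0.2
clock: 11.68
position: [0.4739, 0.281, 0.0252]
ee_rot: [0.236, 3.133, 0.0]
force: [1.2, -0.2, -0.2]
width: 0.002
gripper_force: 0.1
t 11.675 st [[75.8  0.1]] z 0.0252 F [ 1.2 -0.2 -0.2]
d tool mm [-0.1 13.2  0.3] turn [0.0003 0.0001 0.0004]
```

View pics/w5.png

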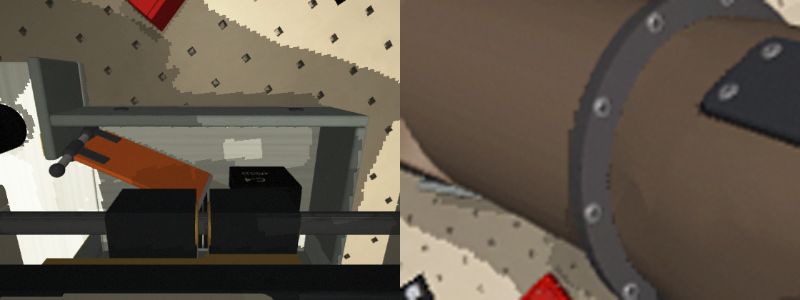

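The cube stands square ahead of the fingers, with its centre at about x = 110, and the flap is resting on the fingers. I nudge it 4 mm further, ease off 3 mm, and lift straight out.

```bash
python3 -m pendant '[0,0.004,0,0,0,0,0,0,0,0,0,0,0,0,0,-0.003,0,0,0,0,0,0,0,-0.01,0,0,0,0,0,0,-0.015,0,0,0,0,0,0,-0.02,0,0,0,0,0,0,-0.03,0,0,0,0,0,0,-0.05,0,0,0,0,0,0,-0.05,0,0,0,0,0,0,-0.05,0,0,0,0]'
python3 -m pendant '[-0.03,-0.05,-0.02,0,0,0,0,-0.03,-0.05,0,0,0,0,0,-0.03,-0.05,0,0,0,0,0,0,-0.05,0,0,0,0,0,0,0,0,0,0,0,0,0,0,0,0,0,0,0]'
python3 rel.py 0 0 .28
python3 - <<'E'
from h import *
a=get_image('wrist')[:,:,::-1];b=get_image('scene')[:,:,::-1];
c=cv2.resize(b[200:365,220:440],(400,300),interpolation=cv2.INTER_CUBIC)
cv2.imwrite('pics/w6.png',np.hstack([cv2.resize(a,(400,300)),c]))
E
```

```text
clock: 13.02
position: [0.4735, 0.2818, 0.2534]
ee_rot: [0.236, 3.132, 0.001]
force: [1.0, 0.2, 1.1]
width: 0.002
gripper_force: 0.0
clock: 13.78
position: [0.5327, 0.0713, 0.2714]
ee_rot: [0.236, 3.132, 0.001]
force: [-0.7, 0.4, -0.6]
width: 0.003
gripper_force: 0.0
t 13.775 st [[-122.7  -89.6]] z 0.2714 F [-0.7  0.4 -0.6]
d tool mm [ 89.6 122.8  -8.6] turn [0.0008 0.0011 0.0004]
```

View pics/w6.png

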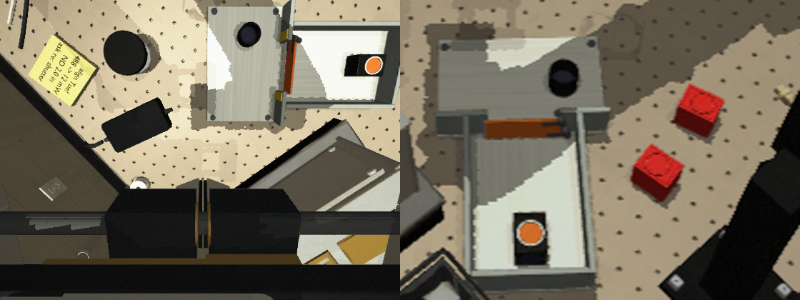

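Both views show the flap shut, the cube upright and clear of it in the bay, and the tube, jar and bobbin where they stood.

```bash
python3 -c "from cell import sign_off;print(sign_off())"
```

```text
the job is handed in; nothing more can be done
None
```

The cube was pushed through the flap and stands upright in the bay with the flap closed behind it; the tube, jar and bobbin look undisturbed, and I handed the job in at about 14 s (no verdict was returned).

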